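# Set the length stop from a sample tube and clamp it

## Robot

A 6-joint arm with a two-finger parallel gripper is mounted at the origin on the work surface. World frame = base frame: x ahead of the robot, y to its left, z up, the work surface at z = 0. Lengths are in m, angles in rad, forces in N, time in s.
With the tool pointing down it reaches from about 0.25 to 0.725 m from the base axis. Payload 4 kg.
Tool frame: the origin (TCP) lies on the centre line of the jaws, within the pads' length; the fingertips stand 19 mm ahead of it and the grasp point (between the pads) is the TCP; z points along the fingers, y is the direction in which the jaws open and shut (so a half turn about z gives the same grasp; the last joint's range is limited). The gripper opens to 85 mm and grips with 20 to 120 N. Pads are 22 mm wide; open, the fingers measure 114 mm over their backs; the gripper's body (76 mm by 85 mm) begins 54 mm behind the grasp point. The pads swing forward as they close: fully open they stand 13 mm farther back than shut.
Start: joints at [1.191, 0.241, 0.005, 1.335, 0, 1.571], TCP at [0.185, 0.464, 0.25] pointing down, gripper open.
Joint ranges: [-2.72, 2.72], [-1.05, 1.87], [-1.09, 1.28], [-1.99, 2.15], [-1.42, 1.44], [-3.14, 3.14]. Speed limits (rad/s): [2.79, 2.79, 3.14, 3.14, 3.14, 3.14].

## Interface

Orientations are given as a unit quaternion [x, y, z, w].
In Python, from workcell import bot gives the robot as it stands. The module is installed in compiled form; this text tells all that it offers.
- The arm moves only by the shell command python3 -m handwheel 'ROWS' [OPENING]. ROWS is JSON, a list of rows, each an object of numbers: "dx", "dy", "dz": the shift along the tool's x, y, z as a fraction of full scale; "ax", "ay", "az": the turn, a rotation vector about the tool's x, y, z as a fraction of full scale. In form: [{"dx": .., "dy": .., "dz": .., "ax": .., "ay": .., "az": ..}, ...]. A call has 1 to 12 rows; each row shifts and turns the commanded pose from where the row before left it, along the tool's axes as they then stand; what a row does not reach is not made up. Full scale, the value 1, is 2.5 cm for a shift and 0.15 rad for a turn. A row lasts 1/10 s, in which the tool goes at most 50 mm and 8.59 degrees, less where a joint would pass 70% of its speed; a pose out of reach is approached as far as the arm can. A call with a number of a shift or a turn outside -1 to 1 is refused whole. A call with a gripper value outside its range is refused whole. OPENING is the gripper's target within -1 to 1 (fully open at 1, half-way at 0, shut at -1), set as the call begins (- or left out, the last holds). The fingers move at their own pace and stop on an object; the grip force is fixed at half the most. Time passes only in rows, so rows that do not move let the fingers close. It gives the time, the measured TCP pose, the force and the opening at its end, in the units of the state.
- bot.get_obs(): the state, without advancing time (a new reading comes with each control period).
- bot.camera(name): name is "side" or "top" or "wrist"; returns a dict with "img" (400x640x3 uint8, red, green, blue), "intrinsics" (3x3 intrinsics, pixels), "eye" and "rotation" of the camera in the world. Camera axes: x right, y down, z forward; pixel columns grow to the right and rows downward; lengths in m; the calibration is good to about 2 mm. A picture is of the moment at which its call begins. There is no depth.
- bot.job_done(): hands the job in, once; it reports no verdict.
Trained networks look in a picture, given as the dict that the camera call returned (one of the last four; its "shot" number tells which), for a name from the list of things; names that differ only in an ending like _2 or _b are one class to them, and where a whole thing is asked for, a point or a joint stands for the part that bears it (a point fixed in the world has none). Each returns a list of dicts, best first, with "confidence" (0 to 1); they miss things now and then, are a little off and sometimes report something else, mostly with a low value. They report only what shows in the picture. A call takes as long as a camera call. They do not tell look-alikes from the thing itself.
- bot.trace(thing, picture): "region" (400x640 bool, what is visible of it) and "rect" ([centre column, centre row, width, height] in pixels, round what is visible of it).
The state is a dict: "clock": time; "joint_pos": joint angles; "joint_vel": joint speeds; "tau": joint torques, N m; "eef_pos": TCP position; "tool_rot": TCP orientation; "ft_force": force on the tool from outside, world axes, zero at the start; "ft_torque": the same for the moment, N m; "grip_width": finger opening in m.
Only numpy, scipy, OpenCV 4.12 (cv2) and the standard library are available. Lean on these libraries where they do the work, as an engineer would, in place of code of your own. Each camera call takes 0.05 s, during which the arm holds its last target.

## Task

Set the length gauge from the sample tube: slide the stop along the rail until the tube, lying flat along the front of the rail, is snug between the stop and the fixed end plate with no gap at either end, then flip the stop's cam lever down flat to clamp the stop there. Leave the bin, the file and the spare stock where they lie.

Things in the scene. Friction and masses are not known exactly. Their poses are not given: they have to be found in the camera images.
- gauge: Length gauge, fixed to the bench. Origin at bench height under the rail's middle; +y along the rail to the end plate, +x to its back, z up. Bare steel base plate x -90 to 35 mm, 8 mm thick, 540 mm long. Aluminium T-slot rail 40 x 40 x 500 mm on it (x -20 to 20, y -250 to 250, top z 48). Fixed steel end plate: face at y = 200 looking to -y, x -65 to 20, top z 60 mm.
- stop (a joint): Position of the steel stop along the rail, m: 0 to 0.215, growing towards the end plate (gauge +y). Its face is at gauge y = -0.180 + value, so the value is 0.200 when the 180 mm tube is snug against the end plate. With the lever open it slides with about 2 N (4 to 8 N when pushing the tube); clamped it resists 25 N.
- stop_face (a point): Centre of the stop's contact face (looks to gauge +y, meets the tube's end), gauge x = -36 mm, z = 23 mm. The stop plate is 12 mm thick, x -68 to -22, z 11 to 47 mm. The stop's saddle runs from this face 50 mm back along -y over the rail, x -27 to 27, top z 58 mm, with ears for the lever pin to z 75 mm. The lever stands 25 mm behind the face.
- lever (a joint): Angle of the stop's black-handled cam lever, rad. 0 = locked: lying flat, pointing to gauge -x (towards the robot). Grows as it is lifted: 1.57 upright (open), 1.83 leaning back at its end. It is stiff and stays where it is left. Its cam bites below about 0.8 rad and clamps fully when flat. Moving the handle takes about 4 N, growing to about 10 N near flat.
- lever_pin (a point): The lever's pivot pin, 65 mm above the bench over the middle of the rail. The pin runs along the rail (gauge y), so the lever swings in the gauge's x-z plane.
- lever_grip (a point): Centre of the lever's black plastic handle, 80 mm from the pin. The handle is 65 mm long (45 to 110 mm from the pin), 18 mm wide along the rail, 14 mm thick; locked, its centre line is level with the pin (2 mm higher). Below it then are only the stop plate (top z 47 mm) and the base plate.
- tube_center (a point): Centre of the sample: loose dark square steel tube 30 x 30 mm, 180 mm long, about 0.33 kg, lying on the base plate along the front (-x) of the rail, its y axis along gauge y, centre at gauge x about -37 mm, z 23 mm. It starts between stop and end plate, 5 to 35 mm short of the end plate; the stop pushes it along.
- bin: Bystander: beige open plastic bin 120 x 200 x 80 mm high with tube offcuts, beyond the gauge; origin at the centre of its underside.
- file: Bystander: flat hand file with a blue handle, 325 mm long, lying left of the gauge; origin on the bench near its middle.
- stock: Bystander: spare stock, two square tubes (40 and 25 mm) lying side by side as one, 320 mm long, right of the gauge; origin on the bench near the middle.
There are look-alikes about, which are no part of the job. Leave any purple, white or yellow look-alike of the part that bears tube_center alone.

How it is judged:
By the outcome, as a careful person would: the job done as asked, in the order asked, and still so for the second after the job is handed in, with the robot touching nothing.
It also fails if it takes over 38 s, if anything falls off the work surface, if the arm or the gripper's body presses on something with over 40 N, if the wrist force passes 120 N, or if a joint passes its speed limit or range.

## Working session

There is one attempt and no reset: what is moved stays moved. The work goes in short steps, Python scripts to look and compute and a shell command to move; the robot and the scene stay as the last step left them, time stands still between calls to the robot, and variables do not carry over. Pictures are saved under pics/ and viewed, and the job is handed in when it is done.

```bash
mkdir -p pics; python3 - <<'E'
from workcell import bot
import cv2,numpy as np
o=bot.get_obs();print({k:np.round(v,3).tolist() for k,v in o.items()})
for n in ["top","side"]:
    p=bot.camera(n);cv2.imwrite(f"pics/{n}0.png",p["img"][:,:,::-1])
    print(n,p["intrinsics"],p["eye"],p["rotation"])
    for t in ["gauge","stop","stop_face","lever","lever_grip","tube_center","bin","file","stock"]:
        r=bot.trace(t,p);print(t,[(round(q["confidence"],2),np.round(q["rect"]).tolist()) for q in r])
E
```

```text
{'clock': 0.0, 'joint_pos': [1.191, 0.241, 0.004, 1.335, -0.0, 1.571], 'joint_vel': [0.004, 0.0, -0.001, -0.0, 0.001, -0.001], 'tau': [0.0, -37.232, 25.241, 0.017, -0.0, -0.0], 'eef_pos': [0.185, 0.464, 0.249], 'tool_rot': [0.189, 0.982, -0.001, -0.0], 'ft_force': [0.59, -0.334, 0.517], 'ft_torque': [0.004, 0.026, -0.022], 'grip_width': 0.086}
top [[364.38654988   0.         328.70075917]
 [  0.         364.38654988 203.04250799]
 [  0.           0.           1.        ]] [0.34348379 0.00471448 1.1731484 ] [-0.70444585  0.7044556  -0.05865873  0.0636986 ]
gauge [(0.87, [331.0, 211.0, 170.0, 66.0])]
stop [(0.86, [370.0, 209.0, 18.0, 34.0])]
stop_face [(0.57, [373.0, 210.0, 19.0, 35.0])]
lever [(0.69, [374.0, 200.0, 11.0, 20.0])]
lever_grip [(0.44, [376.0, 202.0, 14.0, 18.0])]
tube_center [(0.96, [302.0, 206.0, 58.0, 22.0]), (0.58, [388.0, 138.0, 39.0, 45.0]), (0.57, [206.0, 292.0, 29.0, 59.0])]
bin []
file [(0.85, [184.0, 206.0, 15.0, 97.0])]
stock [(0.67, [466.0, 207.0, 32.0, 98.0])]
side [[413.86930114   0.         321.82667901]
 [  0.         413.86930114 200.00160971]
 [  0.           0.           1.        ]] [ 0.21004189 -0.83690162  0.72267858] [ 0.87413435 -0.16615908  0.07415884 -0.45031186]
gauge [(0.93, [333.0, 233.0, 89.0, 140.0])]
stop [(0.74, [339.0, 221.0, 43.0, 57.0])]
stop_face [(0.71, [340.0, 223.0, 40.0, 52.0])]
lever [(0.59, [349.0, 217.0, 18.0, 48.0])]
lever_grip [(0.61, [348.0, 217.0, 15.0, 40.0])]
tube_center [(0.85, [316.0, 199.0, 26.0, 42.0]), (0.64, [439.0, 241.0, 41.0, 53.0]), (0.59, [211.0, 169.0, 52.0, 28.0])]
bin [(0.75, [396.0, 189.0, 70.0, 61.0])]
file [(0.83, [281.0, 143.0, 86.0, 23.0])]
stock [(0.94, [417.0, 349.0, 158.0, 83.0]), (0.44, [347.0, 215.0, 18.0, 45.0])]
```

View pics/top0.png

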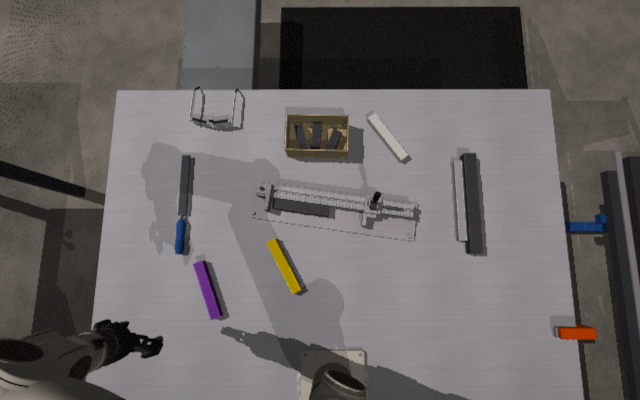

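View pics/side0.png

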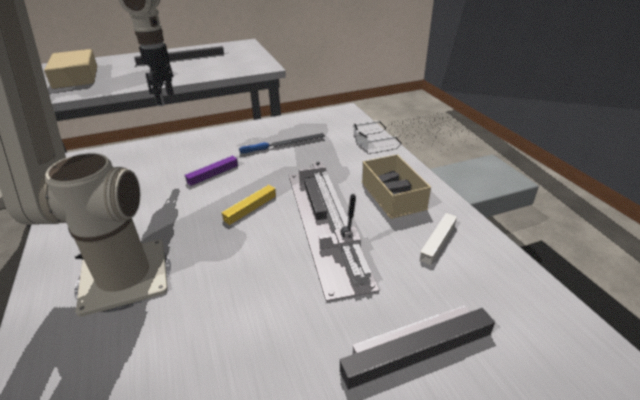

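```bash
python3 - <<'E'
import cv2
a=cv2.imread("pics/top0.png")[160:260,220:420];cv2.imwrite("pics/top0c.png",cv2.resize(a,None,fx=4,fy=4,interpolation=2))
a=cv2.imread("pics/side0.png")[150:310,250:450];cv2.imwrite("pics/side0c.png",cv2.resize(a,None,fx=3.7,fy=3.7,interpolation=2))
E
```

```text
(no output)
```

View pics/top0c.png

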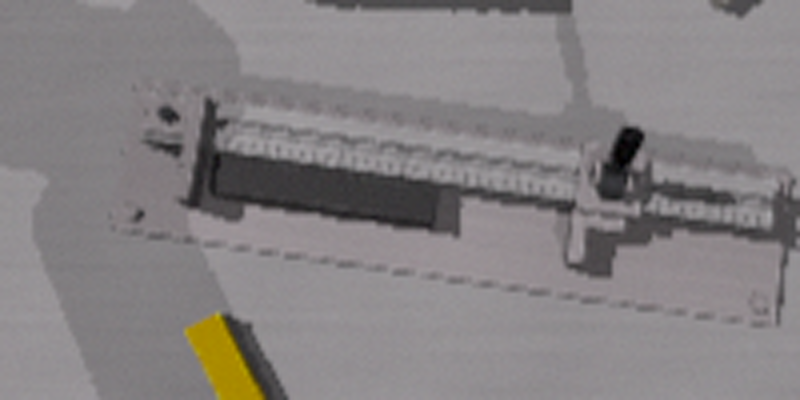

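View pics/side0c.png

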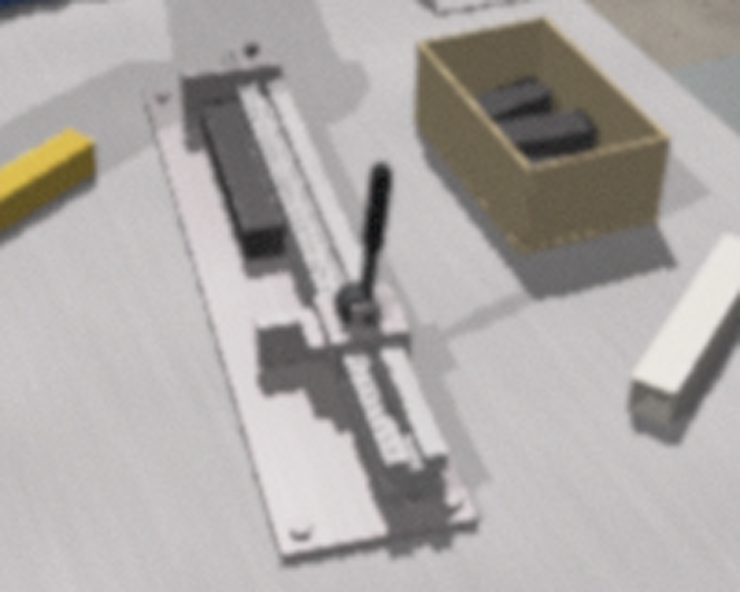

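```bash
cat > h.py <<'E'
import numpy as np,cv2
from scipy.spatial.transform import Rotation as R
from scipy.optimize import least_squares
CAM={"top":(np.array([[364.38654988,0,328.70075917],[0,364.38654988,203.04250799],[0,0,1]]),np.array([0.34348379,0.00471448,1.1731484]),R.from_quat([-0.70444585,0.7044556,-0.05865873,0.0636986])),
"side":(np.array([[413.86930114,0,321.82667901],[0,413.86930114,200.00160971],[0,0,1]]),np.array([0.21004189,-0.83690162,0.72267858]),R.from_quat([0.87413435,-0.16615908,0.07415884,-0.45031186]))}
def proj(c,P):
    K,e,r=CAM[c]; q=r.inv().apply(np.atleast_2d(P)-e)@K.T; return q[:,:2]/q[:,2:]
def ray(c,uv,z):
    K,e,r=CAM[c]; d=r.apply(np.linalg.inv(K)@[uv[0],uv[1],1]); return e+d*(z-e[2])/d[2]
def g2w(g,P):
    P=np.atleast_2d(np.array(P,float)); c,s=np.cos(g[2]),np.sin(g[2])
    return np.c_[g[0]+c*P[:,0]-s*P[:,1],g[1]+s*P[:,0]+c*P[:,1],P[:,2]]
def w2g(g,W):
    W=np.atleast_2d(W);c,s=np.cos(g[2]),np.sin(g[2]);d=W[:,:2]-g[:2]
    return np.c_[c*d[:,0]+s*d[:,1],-s*d[:,0]+c*d[:,1],W[:,2]]
E
python3 - <<'E'
from h import *
obs=[("top",(248,217),(-.09,.27,.008)),("top",(414.5,241.2),(-.09,-.27,.008)),("top",(254.3,181.5),(.035,.27,.008)),
("side",(326.5,300.5),(-.09,-.27,.008)),("side",(378.4,291.1),(.035,-.27,.008)),("side",(290,176.2),(-.09,.27,.008))]
f=lambda g:np.concatenate([proj(c,g2w(g,p))[0]-uv for c,uv,p in obs])
s=least_squares(f,[.4,0,0]);g=s.x
print(g.round(4).tolist(),s.fun.reshape(-1,2).round(1).tolist())
def t(u,v):return (220+u/4,160+v/4)
def sd(u,v):return (250+u/3.7,150+v/3.7)
for n,c,uv,z in [("tube +y end top","top",t(213,178),.038),("tube -y end","top",t(435,208),.038),("stop plate face top corner","top",t(566,265),.047),("lever tip side",'top',t(630,132),.17),("side tube near-bottom","side",sd(248,255),.008),("side tube top near","side",sd(245,233),.038),("side stop face top L","side",sd(255,322),.047)]:
    print(n,w2g(g,ray(c,uv,z)).round(4))
from workcell import bot
E
```

```text
[0.5515, -0.0076, -0.1445] [[0.4, 0.1], [0.6, 0.1], [1.0, -1.7], [-0.9, 0.1], [1.0, -0.7], [-2.1, -1.8]]
tube +y end top [[-0.042   0.1919  0.038 ]]
tube -y end [[-0.0405  0.0147  0.038 ]]
stop plate face top corner [[-0.0715 -0.0925  0.047 ]]
lever tip side [[ 0.013  -0.1167  0.17  ]]
side tube near-bottom [[-0.0472  0.0191  0.008 ]]
side tube top near [[-0.0511  0.0078  0.038 ]]
side stop face top L [[-0.0672 -0.1015  0.047 ]]
```

Candidates for the tube (top picture): dark tube in front of the rail (302,206), yellow (283,265), purple (207,290), white (388,137), and the bin's offcuts (315,135). The dark one lying on the base plate between stop and end plate matches the description, and the crop confirms it. The stop is at about (370,209), its lever upright at (376,200), and the face is at gauge y ≈ -95 mm.

```bash
cat >> h.py <<'E'
G=np.array([.5515,-.0076,-.1445])
def st():
    from workcell import bot
    o=bot.get_obs();p=w2g(G,o["eef_pos"])[0]
    Rt=R.from_quat(o["tool_rot"]).as_matrix();Rg=R.from_euler('z',-G[2]).as_matrix()@Rt
    F=R.from_euler('z',-G[2]).apply(o["ft_force"])
    print("t",round(float(o["clock"]),2),"gauge tcp mm",(p*1000).round(1),"F gauge",F.round(1),"w",round(float(o["grip_width"]),4));print("tool axes in gauge (cols)\n",Rg.round(3))
    return p,Rg
def delta(T):
    p,Rg=st();print("rows units",(Rg.T@(np.array(T)-p)/.025).round(2))
E
python3 - <<'E'
from h import *
p,Rg=st();T=np.array([-.055,-.155,.25])
# after yaw az
Rn=np.array([[-1,0,0],[0,1,0],[0,0,-1.]])
print(R.from_matrix(Rg.T@Rn).as_rotvec()/.15, Rn.T@(T-p)/.025)
E
```

```text
t 1.0 gauge tcp mm [-430.3  414.3  250.3] F gauge [0.8 0.5 0.1] w 0.0854
tool axes in gauge (cols)
 [[-0.972  0.233  0.   ]
 [ 0.233  0.972  0.   ]
 [-0.     0.    -1.   ]]
[ 2.10555242e-04  1.28880323e-04 -1.56891809e+00] [-1.50107305e+01 -2.27732838e+01  1.28745272e-02]
```

```bash
python3 -m handwheel '[{"az":-0.785},{"az":-0.785},{"dx":-0.65,"dy":-1},{"dx":-0.65,"dy":-1},{"dx":-0.65,"dy":-1},{"dx":-0.65,"dy":-1},{"dx":-0.65,"dy":-1},{"dx":-0.65,"dy":-1},{"dx":-0.65,"dy":-1},{"dx":-0.65,"dy":-1},{"dx":-0.65,"dy":-1},{"dx":-0.65,"dy":-1}]' -1
python3 -c "
from h import *
delta([-.055,-.155,.25])"
```

```text
t 1.0 gauge tcp mm [-430.3  414.3  250.3] F gauge [0.8 0.5 0.1] w 0.0854
tool axes in gauge (cols)
 [[-0.972  0.233  0.   ]
 [ 0.233  0.972  0.   ]
 [-0.     0.    -1.   ]]
rows units [-1.991e+01 -1.865e+01  1.000e-02]invalid input
```

```bash
python3 -m handwheel '[{"dx":0,"dy":0,"dz":0,"ax":0,"ay":0,"az":-0.785},{"dx":0,"dy":0,"dz":0,"ax":0,"ay":0,"az":-0.785}]' -1
```

```text
clock: 1.2
eef_pos: [0.1854, 0.4644, 0.2503]
tool_rot: [0.07, 0.998, 0.0, 0.0]
ft_force: [-0.2, 0.1, 1.2]
grip_width: 0.0589
```

All keys are required.

```bash
python3 -m handwheel '[{"dx":-0.65,"dy":-1,"dz":0,"ax":0,"ay":0,"az":0},{"dx":-0.65,"dy":-1,"dz":0,"ax":0,"ay":0,"az":0},{"dx":-0.65,"dy":-1,"dz":0,"ax":0,"ay":0,"az":0},{"dx":-0.65,"dy":-1,"dz":0,"ax":0,"ay":0,"az":0},{"dx":-0.65,"dy":-1,"dz":0,"ax":0,"ay":0,"az":0},{"dx":-0.65,"dy":-1,"dz":0,"ax":0,"ay":0,"az":0},{"dx":-0.65,"dy":-1,"dz":0,"ax":0,"ay":0,"az":0},{"dx":-0.65,"dy":-1,"dz":0,"ax":0,"ay":0,"az":0},{"dx":-0.65,"dy":-1,"dz":0,"ax":0,"ay":0,"az":0},{"dx":-0.65,"dy":-1,"dz":0,"ax":0,"ay":0,"az":0},{"dx":-0.65,"dy":-1,"dz":0,"ax":0,"ay":0,"az":0},{"dx":-0.65,"dy":-1,"dz":0,"ax":0,"ay":0,"az":0}]'
python3 -c "
from h import *
delta([-.055,-.155,.25])"
```

```text
clock: 2.4
eef_pos: [0.3356, 0.1383, 0.2505]
tool_rot: [0.072, 0.997, 0.0, 0.0]
ft_force: [0.1, 0.7, -0.8]
grip_width: -0.0003
t 2.4 gauge tcp mm [-234.7  113.3  250.5] F gauge [-0.   0.7 -0.8] w -0.0003
tool axes in gauge (cols)
 [[-1.    -0.     0.001]
 [-0.     1.     0.   ]
 [-0.001  0.    -1.   ]]
rows units [ -7.18 -10.74   0.02]
```

```bash
python3 -m handwheel '[{"dx":-0.65,"dy":-0.97,"dz":0,"ax":0,"ay":0,"az":0},{"dx":-0.65,"dy":-0.97,"dz":0,"ax":0,"ay":0,"az":0},{"dx":-0.65,"dy":-0.97,"dz":0,"ax":0,"ay":0,"az":0},{"dx":-0.65,"dy":-0.97,"dz":0,"ax":0,"ay":0,"az":0},{"dx":-0.65,"dy":-0.97,"dz":0,"ax":0,"ay":0,"az":0},{"dx":-0.65,"dy":-0.97,"dz":0,"ax":0,"ay":0,"az":0},{"dx":-0.65,"dy":-0.97,"dz":0,"ax":0,"ay":0,"az":0},{"dx":-0.65,"dy":-0.97,"dz":0,"ax":0,"ay":0,"az":0},{"dx":-0.65,"dy":-0.97,"dz":0,"ax":0,"ay":0,"az":0},{"dx":-0.65,"dy":-0.97,"dz":0,"ax":0,"ay":0,"az":0},{"dx":-0.5,"dy":-0.8,"dz":0,"ax":0,"ay":0,"az":0},{"dx":0,"dy":0,"dz":0,"ax":0,"ay":0,"az":0}]'
python3 - <<'E'
from h import *
from workcell import bot
st()
p=bot.camera("wrist");cv2.imwrite("pics/w1.png",p["img"][:,:,::-1]);print(p["intrinsics"].tolist(),p["eye"].tolist(),p["rotation"].tolist())
E
```

```text
clock: 3.6
eef_pos: [0.4716, -0.1478, 0.25]
tool_rot: [0.074, 0.997, -0.0, 0.0]
ft_force: [0.1, 0.5, -0.3]
grip_width: -0.0
t 3.6 gauge tcp mm [ -58.8 -150.2  250. ] F gauge [ 0.   0.5 -0.3] w -0.0
tool axes in gauge (cols)
 [[-1.     0.003  0.001]
 [ 0.003  1.    -0.001]
 [-0.001 -0.001 -1.   ]]
[[275.915436656638, 0.0, 320.22880151154425], [0.0, 275.915436656638, 199.87336904287844], [0.0, 0.0, 1.0]] [0.393055695009159, -0.13571926052622313, 0.37337586480973534] [0.7477031783761307, 0.6450954383412252, 0.10280250125480352, 0.11926222458654091]
```

View pics/w1.png

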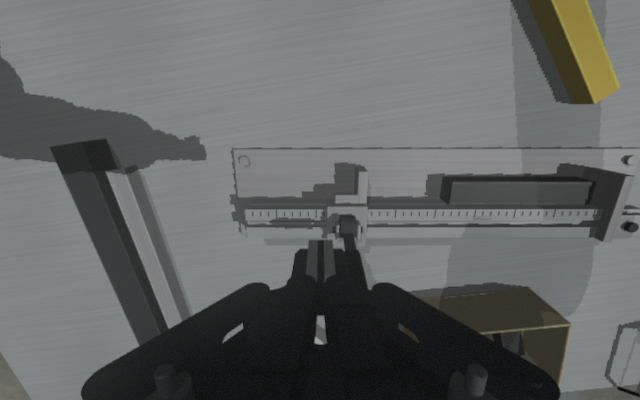

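```bash
python3 - <<'E'
import cv2
a=cv2.imread("pics/w1.png")
c=lambda v0,v1,u0,u1,f:cv2.resize(a[v0:v1,u0:u1],None,fx=f,fy=f,interpolation=2)
cv2.imwrite("pics/w1a.png",c(140,250,225,385,5)); cv2.imwrite("pics/w1b.png",c(140,260,420,640,3.6))
E
```

```text
(no output)
```

View pics/w1a.png

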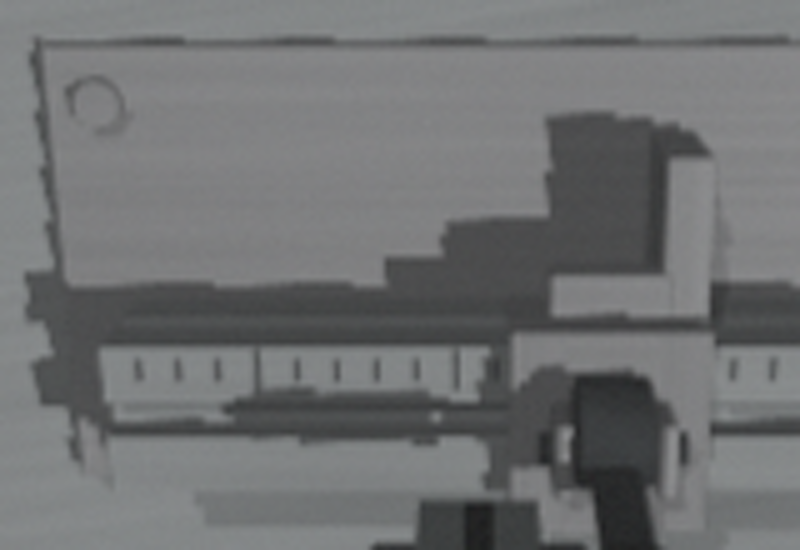

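View pics/w1b.png

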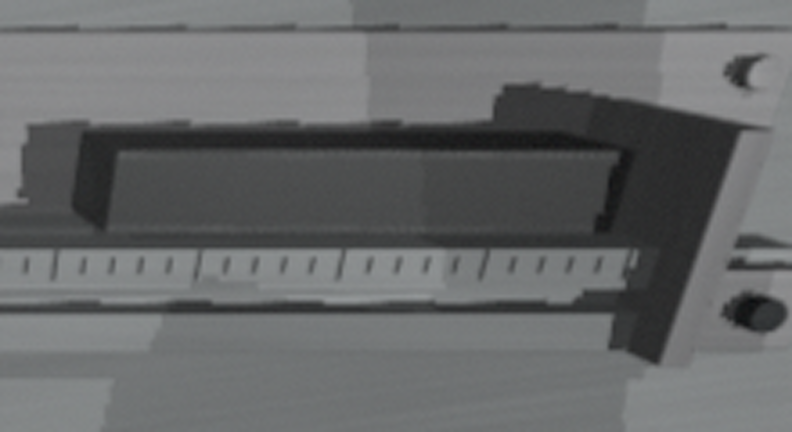

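```bash
cat >> h.py <<'E'
CAM["wrist"]=(np.array([[275.915436656638,0,320.22880151154425],[0,275.915436656638,199.87336904287844],[0,0,1]]),np.array([0.393055695009159,-0.13571926052622313,0.37337586480973534]),R.from_quat([0.7477031783761307,0.6450954383412252,0.10280250125480352,0.11926222458654091]))
E
python3 - <<'E'
from h import *
obs=[("top",(248,217),(-.09,.27,.008)),("top",(414.5,241.2),(-.09,-.27,.008)),("top",(254.3,181.5),(.035,.27,.008)),
("side",(326.5,300.5),(-.09,-.27,.008)),("side",(378.4,291.1),(.035,-.27,.008)),
("wrist",(233,148.4),(-.09,-.27,.008)),("wrist",(626.1,175.6),(-.065,.2,.06)),("wrist",(603.3,240.6),(.02,.2,.06)),("wrist",(244.6,209.2),(-.02,-.25,.048))]
for sel in (obs,obs[5:]):
    f=lambda g:np.concatenate([proj(c,g2w(g,p))[0]-uv for c,uv,p in sel])
    s=least_squares(f,[.4,0,0],loss='soft_l1');g=s.x
    print(g.round(4).tolist(),f(g).reshape(-1,2).round(1).tolist())
    for n,uv,z in [("stop face",(367.4,171.4),.047),("plate back",(225+667/5,171.4),.047),("lever knob top?",(225+612/5,140+375/5),.08),("tube -y top",(420+112/3.6,140+150/3.6),.038),("tube +y top",(420+618/3.6,140+150/3.6),.038),("front line",(639.4,148.3),.008)]:
        print(n,(w2g(g,ray("wrist",uv,z))*1000).round(1))
E
```

```text
[0.5519, -0.0028, -0.1428] [[-1.1, 0.2], [-0.9, -0.1], [-0.5, -1.6], [-1.4, -1.5], [0.3, -2.3], [-0.7, 0.3], [-0.3, -0.9], [-0.5, 0.3], [-0.3, -0.1]]
stop face [[-67.3 -97.8  47. ]]
plate back [[ -67.4 -108.6   47. ]]
lever knob top? [[ -24.  -123.8   80. ]]
tube -y top [[-51.8   9.2  38. ]]
tube +y top [[-51.1 185.1  38. ]]
front line [[-88.2 264.5   8. ]]
[0.5522, -0.0022, -0.1441] [[-0.2, 0.2], [0.2, -0.5], [-0.2, 0.7], [0.2, -0.2]]
stop face [[-67.4 -98.4  47. ]]
plate back [[ -67.4 -109.3   47. ]]
lever knob top? [[ -24.1 -124.4   80. ]]
tube -y top [[-52.1   8.6  38. ]]
tube +y top [[-51.5 184.5  38. ]]
front line [[-88.8 263.9   8. ]]
```

```bash
sed -i 's/^G=.*/G=np.array([.5522,-.0022,-.1441])/' h.py
python3 -m handwheel '[{"dx":0,"dy":0,"dz":0,"ax":0,"ay":-0.8,"az":0},{"dx":0,"dy":0,"dz":0,"ax":0,"ay":-0.8,"az":0},{"dx":0.2,"dy":0.05,"dz":0.88,"ax":0,"ay":0,"az":0},{"dx":0.2,"dy":0.05,"dz":0.88,"ax":0,"ay":0,"az":0},{"dx":0.2,"dy":0.05,"dz":0.88,"ax":0,"ay":0,"az":0},{"dx":0.2,"dy":0.05,"dz":0.88,"ax":0,"ay":0,"az":0},{"dx":0.2,"dy":0.05,"dz":0.88,"ax":0,"ay":0,"az":0},{"dx":0.2,"dy":0.05,"dz":0.88,"ax":0,"ay":0,"az":0},{"dx":0.2,"dy":0.05,"dz":0.88,"ax":0,"ay":0,"az":0},{"dx":0,"dy":0,"dz":0,"ax":0,"ay":0,"az":0}]'
python3 - <<'E'
from h import *
from workcell import bot
delta([-.055,-.14,.048])
p=bot.camera("wrist");cv2.imwrite("pics/w2.png",p["img"][:,:,::-1])
p=bot.camera("side");cv2.imwrite("pics/s2.png",cv2.resize(p["img"][100:330,220:480,::-1],None,fx=3,fy=2.6))
E
```

```text
clock: 4.65
eef_pos: [0.4713, -0.1352, 0.0895]
tool_rot: [0.071, 0.991, -0.008, 0.116]
ft_force: [0.2, 0.8, 0.1]
grip_width: -0.0
t 4.65 gauge tcp mm [ -60.9 -143.2   89.5] F gauge [0.1 0.8 0.1] w -0.0
tool axes in gauge (cols)
 [[-0.973 -0.001  0.231]
 [-0.001  1.     0.002]
 [-0.231  0.001 -0.973]]
rows units [0.15 0.13 1.67]
```

View pics/w2.png

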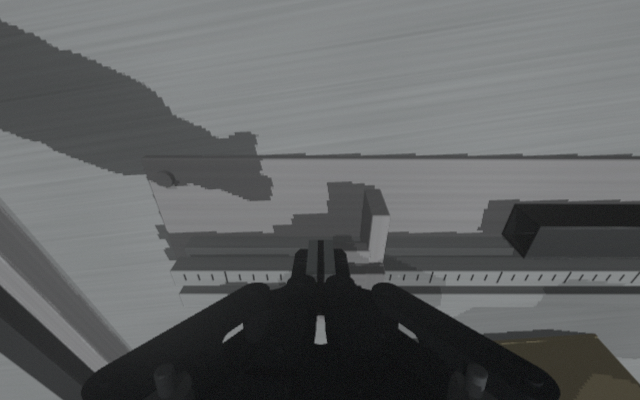

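View pics/s2.png

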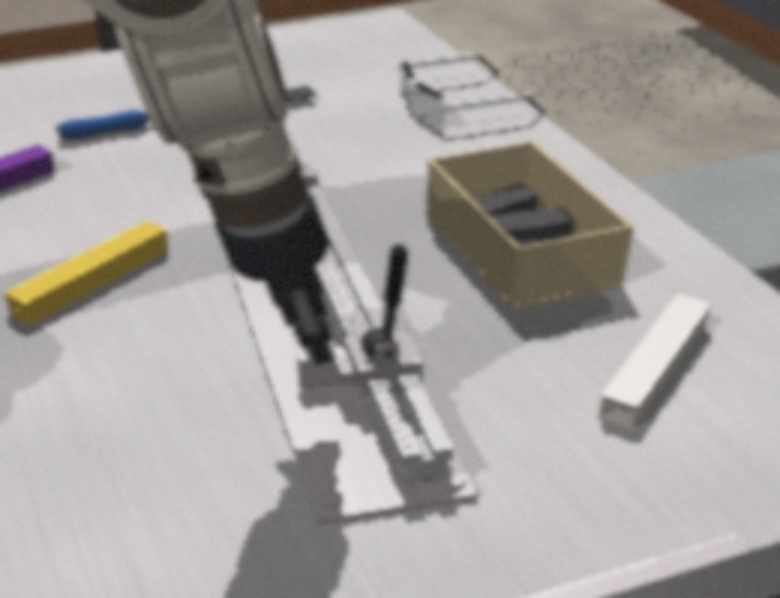

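```bash
python3 -m handwheel '[{"dx":0.08,"dy":0,"dz":0.8,"ax":0,"ay":0,"az":0},{"dx":0.08,"dy":0,"dz":0.8,"ax":0,"ay":0,"az":0},{"dx":0,"dy":0.4,"dz":0,"ax":0,"ay":0,"az":0},{"dx":0,"dy":0.4,"dz":0,"ax":0,"ay":0,"az":0},{"dx":0,"dy":0.4,"dz":0,"ax":0,"ay":0,"az":0},{"dx":0,"dy":0.4,"dz":0,"ax":0,"ay":0,"az":0}]'; python3 -c "
from h import *
delta([-.055,-.0065,.048])"
```

```text
clock: 5.35
eef_pos: [0.4865, -0.0977, 0.0537]
tool_rot: [0.071, 0.99, -0.009, 0.12]
ft_force: [0.1, -1.8, -0.5]
grip_width: -0.0006
t 5.35 gauge tcp mm [ -51.3 -103.9   53.7] F gauge [ 0.3 -1.8 -0.5] w -0.0006
tool axes in gauge (cols)
 [[-0.971 -0.     0.24 ]
 [-0.     1.    -0.   ]
 [-0.24  -0.    -0.971]]
rows units [0.2  3.9  0.19]
```

```bash
python3 -m handwheel '[{"dx":0.1,"dy":0.45,"dz":0.05,"ax":0,"ay":0,"az":0},{"dx":0.1,"dy":0.45,"dz":0.05,"ax":0,"ay":0,"az":0},{"dx":0,"dy":0.45,"dz":0,"ax":0,"ay":0,"az":0},{"dx":0,"dy":0.45,"dz":0,"ax":0,"ay":0,"az":0},{"dx":0,"dy":0.45,"dz":0,"ax":0,"ay":0,"az":0},{"dx":0,"dy":0.3,"dz":0,"ax":0,"ay":0,"az":0},{"dx":0,"dy":0.2,"dz":0,"ax":0,"ay":0,"az":0},{"dx":0,"dy":0,"dz":0,"ax":0,"ay":0,"az":0}]'; python3 - <<'E'
from h import *
from workcell import bot
delta([-.055,-.0065,.048])
p=bot.camera("wrist");cv2.imwrite("pics/w3.png",p["img"][:,:,::-1])
E
```

```text
clock: 6.15
eef_pos: [0.4919, -0.0288, 0.049]
tool_rot: [0.071, 0.99, -0.008, 0.12]
ft_force: [0.4, -0.4, 0.0]
grip_width: -0.0
t 6.15 gauge tcp mm [-55.8 -35.   49. ] F gauge [ 0.5 -0.4  0. ] w -0.0
tool axes in gauge (cols)
 [[-0.971 -0.001  0.238]
 [-0.001  1.     0.001]
 [-0.238  0.001 -0.971]]
rows units [-0.02  1.14  0.05]
```

View pics/w3.png

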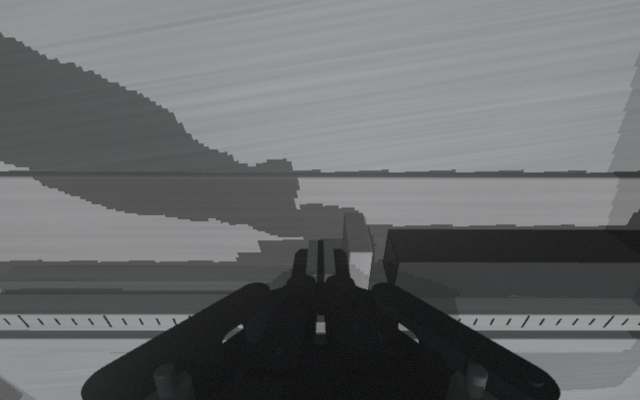

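The finger sits behind the stop plate (355,240); the tube end is at about 388, so a small gap remains. Continue slowly.

```bash
python3 -m handwheel '[{"dx":0,"dy":0.15,"dz":0,"ax":0,"ay":0,"az":0},{"dx":0,"dy":0.15,"dz":0,"ax":0,"ay":0,"az":0},{"dx":0,"dy":0.15,"dz":0,"ax":0,"ay":0,"az":0},{"dx":0,"dy":0.15,"dz":0,"ax":0,"ay":0,"az":0},{"dx":0,"dy":0.15,"dz":0,"ax":0,"ay":0,"az":0}]'; python3 -m handwheel '[{"dx":0,"dy":0.1,"dz":0,"ax":0,"ay":0,"az":0},{"dx":0,"dy":0.08,"dz":0,"ax":0,"ay":0,"az":0}]';python3 -m handwheel '[{"dx":0,"dy":0.06,"dz":0,"ax":0,"ay":0,"az":0},{"dx":0,"dy":0.06,"dz":0,"ax":0,"ay":0,"az":0}]'; python3 -c "
from h import *
delta([-.055,-.0065,.048])"
```

```text
clock: 6.7
eef_pos: [0.4948, -0.0111, 0.0493]
tool_rot: [0.072, 0.99, -0.009, 0.12]
ft_force: [1.1, -2.5, -0.1]
grip_width: -0.0001
clock: 6.9
eef_pos: [0.4954, -0.007, 0.0493]
tool_rot: [0.072, 0.99, -0.009, 0.12]
ft_force: [1.6, -5.2, -1.0]
grip_width: -0.0003
clock: 7.1
eef_pos: [0.4958, -0.004, 0.0493]
tool_rot: [0.072, 0.99, -0.009, 0.12]
ft_force: [2.1, -4.3, 0.3]
grip_width: 0.0
t 7.1 gauge tcp mm [-55.6  -9.9  49.3] F gauge [ 2.7 -4.   0.3] w 0.0
tool axes in gauge (cols)
 [[-0.971  0.001  0.239]
 [ 0.001  1.    -0.001]
 [-0.239 -0.    -0.971]]
rows units [-0.01  0.14  0.05]
```

```bash
for i in 1; do python3 -m handwheel '[{"dx":0,"dy":0.06,"dz":0,"ax":0,"ay":0,"az":0},{"dx":0,"dy":0.06,"dz":0,"ax":0,"ay":0,"az":0}]';python3 -m handwheel '[{"dx":0,"dy":0.05,"dz":0,"ax":0,"ay":0,"az":0},{"dx":0,"dy":0.04,"dz":0,"ax":0,"ay":0,"az":0}]'; done; python3 -c "
from h import *
delta([-.055,-.0065,.048])"
```

```text
clock: 7.3
eef_pos: [0.4961, -0.0016, 0.0493]
tool_rot: [0.072, 0.99, -0.01, 0.12]
ft_force: [2.3, -8.1, 1.5]
grip_width: -0.0003
clock: 7.5
eef_pos: [0.4961, -0.0014, 0.0493]
tool_rot: [0.073, 0.99, -0.012, 0.12]
ft_force: [0.5, -12.8, 3.0]
grip_width: 0.0002
t 7.5 gauge tcp mm [-55.6  -7.3  49.3] F gauge [  2.4 -12.6   3. ] w 0.0002
tool axes in gauge (cols)
 [[-0.971  0.004  0.239]
 [ 0.002  1.    -0.007]
 [-0.239 -0.007 -0.971]]
rows units [-0.01  0.03  0.06]
```

```bash
python3 -m handwheel '[{"dx":0,"dy":0.05,"dz":0,"ax":0,"ay":0,"az":0},{"dx":0,"dy":0,"dz":0,"ax":0,"ay":0,"az":0}]';python3 -m handwheel '[{"dx":0,"dy":-0.2,"dz":0,"ax":0,"ay":0,"az":0},{"dx":0,"dy":-0.3,"dz":0,"ax":0,"ay":0,"az":0},{"dx":0,"dy":-0.3,"dz":0,"ax":0,"ay":0,"az":0},{"dx":0,"dy":0,"dz":0,"ax":0,"ay":0,"az":0}]'; python3 - <<'E'
from h import *
from workcell import bot
st()
p=bot.camera("wrist");cv2.imwrite("pics/w4.png",p["img"][:,:,::-1])
p=bot.camera("top");cv2.imwrite("pics/t4.png",cv2.resize(p["img"][160:260,220:420,::-1],None,fx=4,fy=4,interpolation=2))
E
```

```text
clock: 7.7
eef_pos: [0.4961, -0.0013, 0.0493]
tool_rot: [0.074, 0.99, -0.013, 0.12]
ft_force: [0.5, -15.5, 3.4]
grip_width: -0.0002
clock: 8.1
eef_pos: [0.4926, -0.0175, 0.0487]
tool_rot: [0.072, 0.99, -0.008, 0.119]
ft_force: [0.2, 0.7, 0.5]
grip_width: 0.0002
t 8.1 gauge tcp mm [-56.8 -23.7  48.7] F gauge [0.1 0.7 0.5] w 0.0002
tool axes in gauge (cols)
 [[-0.972  0.001  0.236]
 [ 0.001  1.     0.   ]
 [-0.236  0.001 -0.972]]
```

View pics/w4.png

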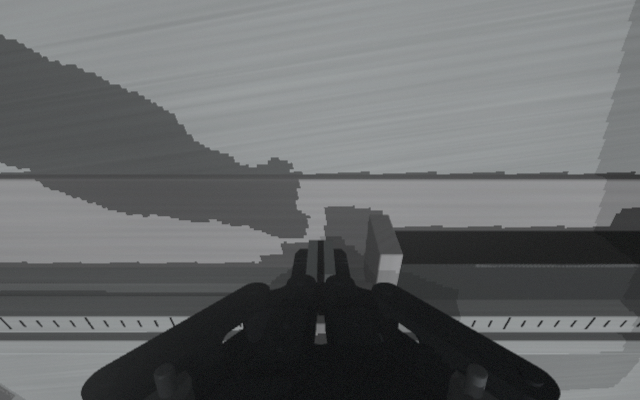

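View pics/t4.png

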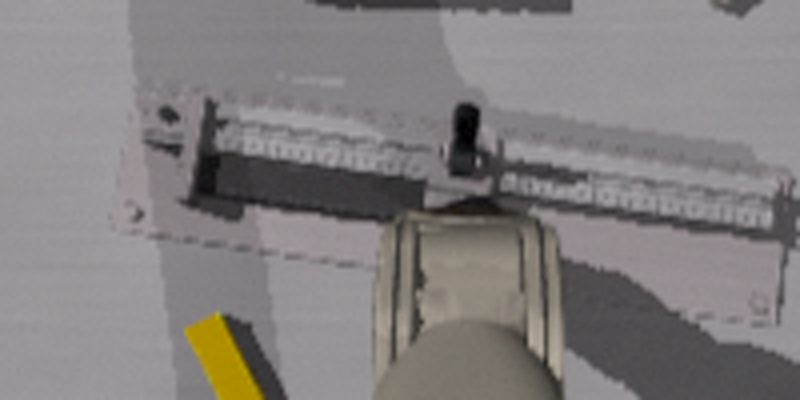

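Snug: stop plate (385,248) meets the tube end, and the force jumped at the predicted place. Now lift out and go over to the far side of the lever.

```bash
python3 -m handwheel '[{"dx":-0.2,"dy":0,"dz":-0.9,"ax":0,"ay":0,"az":0},{"dx":-0.2,"dy":0,"dz":-0.9,"ax":0,"ay":0,"az":0},{"dx":-0.2,"dy":0,"dz":-0.9,"ax":0,"ay":0,"az":0},{"dx":-0.2,"dy":0,"dz":-0.9,"ax":0,"ay":0,"az":0},{"dx":-0.2,"dy":0,"dz":-0.9,"ax":0,"ay":0,"az":0},{"dx":-0.2,"dy":0,"dz":-0.9,"ax":0,"ay":0,"az":0},{"dx":-0.2,"dy":0,"dz":-0.9,"ax":0,"ay":0,"az":0},{"dx":-0.2,"dy":0,"dz":-0.9,"ax":0,"ay":0,"az":0},{"dx":0,"dy":0,"dz":0,"ax":0,"ay":0.8,"az":0},{"dx":0,"dy":0,"dz":0,"ax":0,"ay":0.8,"az":0},{"dx":0,"dy":0,"dz":0,"ax":0,"ay":0,"az":0}]'; python3 - <<'E'
from h import *
from workcell import bot
delta([.045,-.005,.235])
p=bot.camera("wrist");cv2.imwrite("pics/w5.png",p["img"][:,:,::-1])
p=bot.camera("side");cv2.imwrite("pics/s5.png",cv2.resize(p["img"][130:290,250:450,::-1],None,fx=3.7,fy=3.7,interpolation=2))
for th in np.arange(1.7,-.06,-.1):
    r=85;print(round(th,1),(np.array([-r*np.cos(th)+9*np.sin(th)+11,65+r*np.sin(th)+9*np.cos(th)+19])).round(0),end=' ')
E
```

```text
clock: 9.3
eef_pos: [0.4915, -0.0164, 0.232]
tool_rot: [0.072, 0.997, 0.0, -0.002]
ft_force: [-0.2, -0.0, -0.6]
grip_width: -0.0001
t 9.3 gauge tcp mm [-58.  -22.8 232. ] F gauge [-0.2 -0.  -0.6] w -0.0001
tool axes in gauge (cols)
 [[-1.     0.    -0.003]
 [ 0.     1.     0.   ]
 [ 0.003  0.    -1.   ]]
rows units [-4.12  0.71 -0.13]
1.7 [ 31. 167.] 1.6 [ 22. 169.] 1.5 [ 14. 169.] 1.4 [  5. 169.] 1.3 [ -3. 168.] 1.2 [-11. 166.] 1.1 [-20. 164.] 1.0 [-27. 160.] 0.9 [-35. 156.] 0.8 [-42. 151.] 0.7 [-48. 146.] 0.6 [-54. 139.] 0.5 [-59. 133.] 0.4 [-64. 125.] 0.3 [-68. 118.] 0.2 [-71. 110.] 0.1 [-73. 101.] -0.0 [-74.  93.]
```

View pics/w5.png

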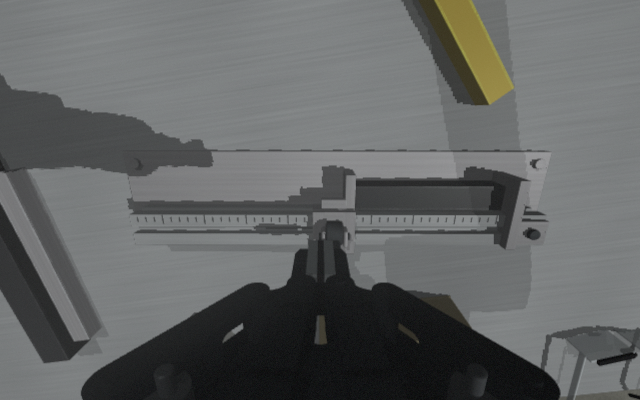

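View pics/s5.png

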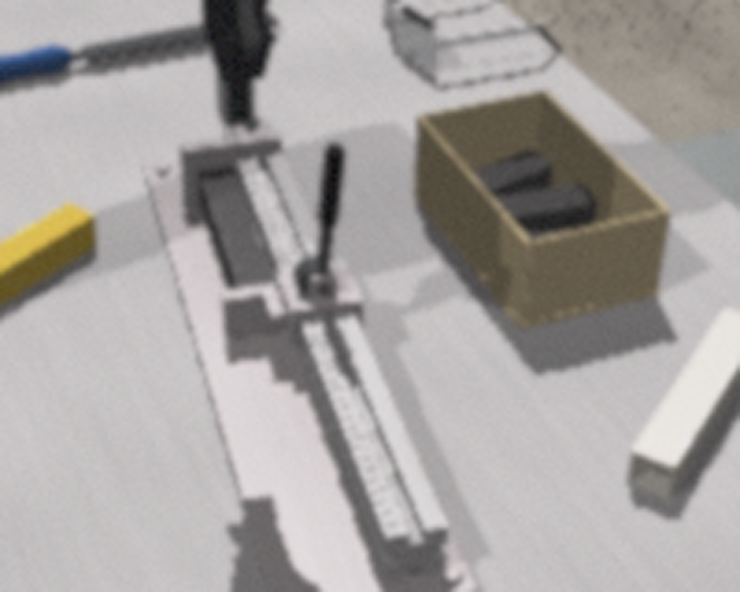

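Tube is flush at both ends (w5: stop 355, plate 497). Going over the lever and down behind it.

```bash
python3 -m handwheel '[{"dx":0,"dy":0.35,"dz":-0.1,"ax":0,"ay":0,"az":0},{"dx":-0.7,"dy":0.35,"dz":0,"ax":0,"ay":0,"az":0},{"dx":-0.9,"dy":0,"dz":0,"ax":0,"ay":0,"az":0},{"dx":-0.9,"dy":0,"dz":0,"ax":0,"ay":0,"az":0},{"dx":-0.9,"dy":0,"dz":0,"ax":0,"ay":0,"az":0},{"dx":-0.9,"dy":0,"dz":0,"ax":0,"ay":0,"az":0},{"dx":-0.2,"dy":0,"dz":0,"ax":0,"ay":0,"az":0},{"dx":0,"dy":0,"dz":0,"ax":0,"ay":0,"az":0}]'; python3 -c "
from h import *
delta([.047,-.005,.166])"
```

```text
clock: 10.2
eef_pos: [0.6029, -0.0148, 0.2362]
tool_rot: [0.072, 0.997, 0.0, 0.0]
ft_force: [0.8, 0.2, -1.1]
grip_width: -0.0001
t 10.2 gauge tcp mm [ 52.   -5.2 236.2] F gauge [ 0.7  0.3 -1.1] w -0.0001
tool axes in gauge (cols)
 [[-1.    -0.     0.001]
 [-0.     1.     0.   ]
 [-0.001  0.    -1.   ]]
rows units [0.2  0.01 2.81]
```

```bash
python3 -m handwheel '[{"dx":0,"dy":0,"dz":0.9,"ax":0,"ay":0,"az":0},{"dx":0,"dy":0,"dz":0.9,"ax":0,"ay":0,"az":0},{"dx":0,"dy":0,"dz":0.9,"ax":0,"ay":0,"az":0},{"dx":0,"dy":0,"dz":0,"ax":0,"ay":0,"az":0}]'; python3 - <<'E'
from h import *
from workcell import bot
st()
p=bot.camera("side");cv2.imwrite("pics/s6.png",cv2.resize(p["img"][130:290,250:450,::-1],None,fx=3.7,fy=3.7,interpolation=2))
E
```

```text
clock: 10.6
eef_pos: [0.5995, -0.0149, 0.1655]
tool_rot: [0.072, 0.997, -0.0, -0.003]
ft_force: [-0.7, -0.1, 0.5]
grip_width: -0.0001
t 10.6 gauge tcp mm [ 48.7  -5.8 165.5] F gauge [-0.6 -0.2  0.5] w -0.0001
tool axes in gauge (cols)
 [[-1.    -0.    -0.007]
 [-0.     1.    -0.001]
 [ 0.007 -0.001 -1.   ]]
```

View pics/s6.png

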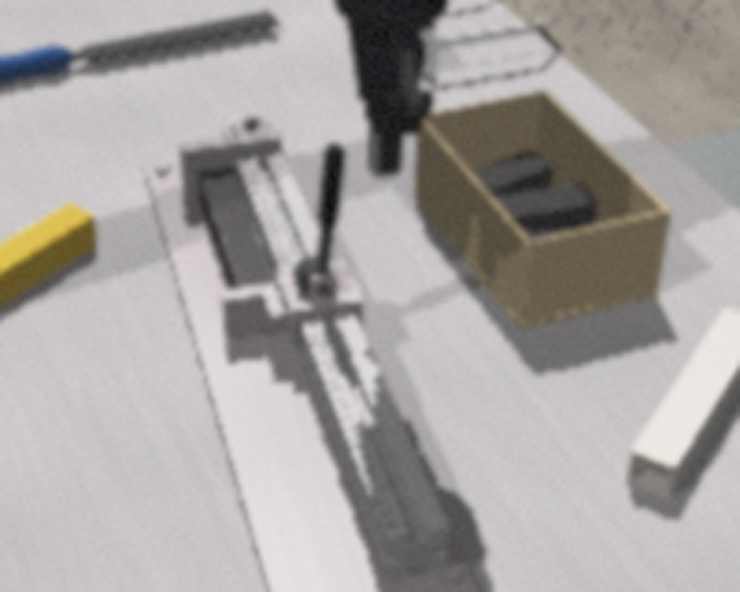

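```bash
python3 -m handwheel '[{"dx":0.3,"dy":0,"dz":0,"ax":0,"ay":0,"az":0},{"dx":0.3,"dy":0,"dz":0,"ax":0,"ay":0,"az":0},{"dx":0.3,"dy":0,"dz":0,"ax":0,"ay":0,"az":0},{"dx":0.3,"dy":0,"dz":0,"ax":0,"ay":0,"az":0}]'; python3 -m handwheel '[{"dx":0.3,"dy":0,"dz":0,"ax":0,"ay":0,"az":0},{"dx":0.3,"dy":0,"dz":0,"ax":0,"ay":0,"az":0},{"dx":0.3,"dy":0,"dz":0,"ax":0,"ay":0,"az":0}]'; python3 -c "
from h import *
st()"
```

```text
clock: 11.05
eef_pos: [0.5746, -0.0112, 0.1702]
tool_rot: [0.072, 0.997, 0.0, 0.003]
ft_force: [3.2, -0.2, 3.0]
grip_width: -0.0001
clock: 11.35
eef_pos: [0.5514, -0.0078, 0.169]
tool_rot: [0.072, 0.997, 0.0, 0.001]
ft_force: [3.4, -0.8, 1.7]
grip_width: -0.0
t 11.35 gauge tcp mm [  0.   -5.7 169. ] F gauge [ 3.5 -0.3  1.7] w -0.0
tool axes in gauge (cols)
 [[-1.     0.     0.002]
 [ 0.     1.     0.   ]
 [-0.002  0.    -1.   ]]
```

```bash
python3 -m handwheel '[{"dx":0.22,"dy":0,"dz":0.06,"ax":0,"ay":0,"az":0},{"dx":0.22,"dy":0,"dz":0.06,"ax":0,"ay":0,"az":0},{"dx":0.36,"dy":0,"dz":0.1,"ax":0,"ay":0,"az":0},{"dx":0.28,"dy":0,"dz":0.16,"ax":0,"ay":0,"az":0},{"dx":0.32,"dy":0,"dz":0.16,"ax":0,"ay":0,"az":0},{"dx":0.28,"dy":0,"dz":0.2,"ax":0,"ay":0,"az":0}]'; python3 -c "
from h import *
delta([-.048,-.0055,.146])"; python3 -m handwheel '[{"dx":0.24,"dy":0,"dz":0.2,"ax":0,"ay":0,"az":0},{"dx":0.24,"dy":0,"dz":0.28,"ax":0,"ay":0,"az":0},{"dx":0.2,"dy":0,"dz":0.24,"ax":0,"ay":0,"az":0}]'; python3 - <<'E'
from h import *
from workcell import bot
delta([-.064,-.0055,.125])
p=bot.camera("side");cv2.imwrite("pics/s7.png",cv2.resize(p["img"][130:290,250:450,::-1],None,fx=3.7,fy=3.7,interpolation=2))
E
```

```text
clock: 11.95
eef_pos: [0.5088, -0.0017, 0.1491]
tool_rot: [0.072, 0.997, -0.0, -0.0]
ft_force: [2.8, 0.2, 0.5]
grip_width: 0.0003
t 11.95 gauge tcp mm [-43.   -5.8 149.1] F gauge [2.8 0.6 0.5] w 0.0003
tool axes in gauge (cols)
 [[-1.     0.    -0.001]
 [ 0.     1.    -0.   ]
 [ 0.001 -0.    -1.   ]]
rows units [0.2  0.01 0.12]
clock: 12.25
eef_pos: [0.4922, 0.0007, 0.1312]
tool_rot: [0.072, 0.997, 0.0, -0.0]
ft_force: [2.6, -0.5, 2.7]
grip_width: 0.0004
t 12.25 gauge tcp mm [-59.8  -5.8 131.2] F gauge [ 2.7 -0.1  2.7] w 0.0004
tool axes in gauge (cols)
 [[-1.     0.    -0.001]
 [ 0.     1.    -0.   ]
 [ 0.001 -0.    -1.   ]]
rows units [0.17 0.01 0.25]
```

View pics/s7.png

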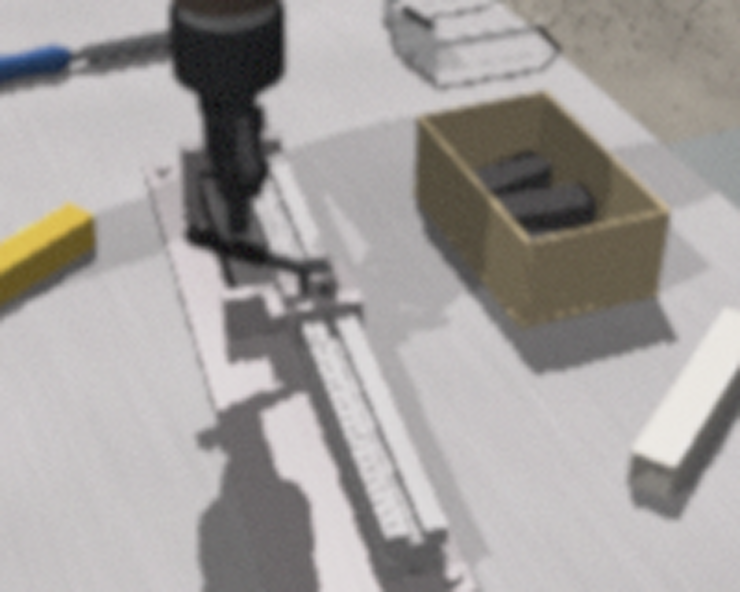

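The lever is about half down, with the finger on the handle at (240,225) in the crop. I'll follow the arc down.

```bash
python3 -m handwheel '[{"dx":0.17,"dy":0,"dz":0.25,"ax":0,"ay":0,"az":0},{"dx":0.16,"dy":0,"dz":0.28,"ax":0,"ay":0,"az":0},{"dx":0.12,"dy":0,"dz":0.32,"ax":0,"ay":0,"az":0},{"dx":0.1,"dy":0,"dz":0.3,"ax":0,"ay":0,"az":0}]'; python3 -m handwheel '[{"dx":0.05,"dy":0,"dz":0.2,"ax":0,"ay":0,"az":0},{"dx":0,"dy":0,"dz":0.15,"ax":0,"ay":0,"az":0},{"dx":0,"dy":0,"dz":0.08,"ax":0,"ay":0,"az":0}]'; python3 -c "
from h import *
delta([-.074,-.0055,.093])"
```

```text
clock: 12.7
eef_pos: [0.4794, 0.0025, 0.1026]
tool_rot: [0.072, 0.997, -0.0, 0.0]
ft_force: [2.6, -0.5, 5.1]
grip_width: -0.0001
clock: 13.0
eef_pos: [0.4779, 0.0028, 0.0927]
tool_rot: [0.072, 0.997, 0.0, -0.0]
ft_force: [-4.8, 0.2, 22.1]
grip_width: -0.0003
t 13.0 gauge tcp mm [-74.2  -5.8  92.7] F gauge [-4.8 -0.5 22.1] w -0.0003
tool axes in gauge (cols)
 [[-1.  0. -0.]
 [ 0.  1.  0.]
 [ 0.  0. -1.]]
rows units [-0.01  0.01 -0.01]
```

```bash
python3 -m handwheel '[{"dx":0,"dy":0,"dz":0.04,"ax":0,"ay":0,"az":0},{"dx":0,"dy":0,"dz":0,"ax":0,"ay":0,"az":0}]'; python3 -m handwheel '[{"dx":0,"dy":0,"dz":-0.3,"ax":0,"ay":0,"az":0},{"dx":0,"dy":0,"dz":-0.8,"ax":0,"ay":0,"az":0},{"dx":0.5,"dy":0,"dz":-0.9,"ax":0,"ay":0,"az":0},{"dx":0.8,"dy":0,"dz":-0.9,"ax":0,"ay":0,"az":0},{"dx":0.8,"dy":0,"dz":-0.9,"ax":0,"ay":0,"az":0},{"dx":0.8,"dy":0,"dz":-0.9,"ax":0,"ay":0,"az":0},{"dx":0.8,"dy":0,"dz":-0.9,"ax":0,"ay":0,"az":0},{"dx":0,"dy":0,"dz":0,"ax":0,"ay":0,"az":0}]'; python3 - <<'E'
from h import *
from workcell import bot
st()
p=bot.camera("side");cv2.imwrite("pics/s8.png",cv2.resize(p["img"][130:290,250:450,::-1],None,fx=3.7,fy=3.7,interpolation=2))
p=bot.camera("wrist");cv2.imwrite("pics/w8.png",p["img"][:,:,::-1])
cv2.imwrite("pics/w8c.png",cv2.resize(p["img"][160:320,280:580,::-1],None,fx=2.6,fy=2.6,interpolation=2))
CAM["wrist"]=(p["intrinsics"],p["eye"],R.from_quat(p["rotation"]))
for q in [(-.068,.02,.047),(-.065,.2,.06),(.02,.2,.06),(-.11,-.005,.074)]: print(q,proj("wrist",g2w(G,q)).round(1))
E
```

```text
clock: 13.2
eef_pos: [0.4779, 0.0027, 0.0928]
tool_rot: [0.072, 0.997, 0.0, 0.0]
ft_force: [-2.0, -0.9, 17.4]
grip_width: 0.0001
clock: 14.0
eef_pos: [0.3849, 0.0163, 0.2329]
tool_rot: [0.072, 0.997, 0.0, 0.0]
ft_force: [0.3, -0.5, -0.6]
grip_width: 0.0
t 14.0 gauge tcp mm [-168.3   -5.7  232.9] F gauge [ 0.4 -0.5 -0.6] w 0.0
tool axes in gauge (cols)
 [[-1. -0.  0.]
 [-0.  1.  0.]
 [-0.  0. -1.]]
(-0.068, 0.02, 0.047) [[340.1 258.7]]
(-0.065, 0.2, 0.06) [[488.1 266.3]]
(0.02, 0.2, 0.06) [[475.9 322.8]]
(-0.11, -0.005, 0.074) [[320.4 237.9]]
```

View pics/s8.png

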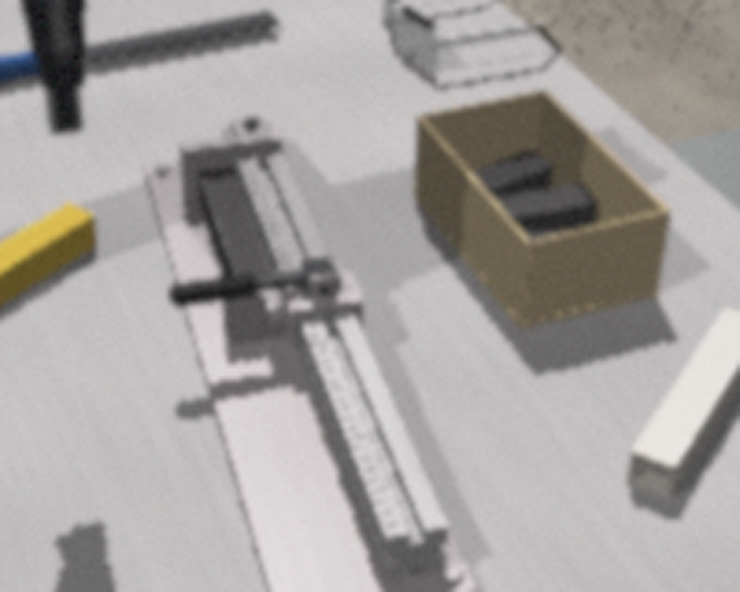

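View pics/w8.png

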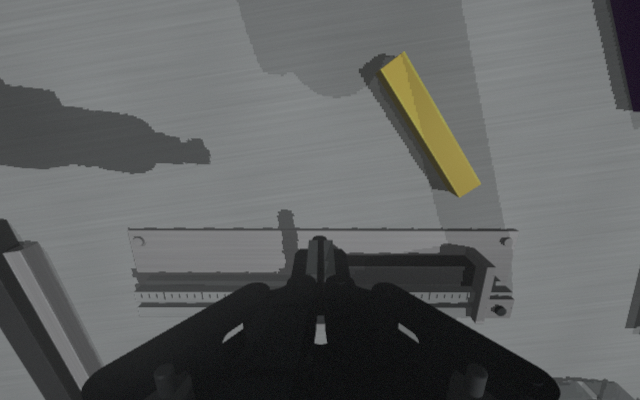

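```bash
python3 -m handwheel '[{"dx":-0.5,"dy":0.9,"dz":0,"ax":0,"ay":0,"az":0},{"dx":-0.9,"dy":0.9,"dz":0,"ax":0,"ay":0,"az":0},{"dx":-0.9,"dy":0.9,"dz":0,"ax":0,"ay":0,"az":0},{"dx":-0.9,"dy":0.9,"dz":0,"ax":0,"ay":0,"az":0},{"dx":-0.9,"dy":0.5,"dz":0,"ax":0,"ay":0,"az":0},{"dx":-0.9,"dy":0,"dz":0,"ax":0,"ay":0,"az":0},{"dx":0,"dy":0,"dz":0,"ax":0,"ay":0,"az":0},{"dx":0,"dy":0,"dz":0,"ax":0,"ay":0,"az":0}]'; python3 - <<'E'
from h import *
from workcell import bot
st()
p=bot.camera("wrist");im=p["img"][:,:,::-1].copy()
cv2.imwrite("pics/w9.png",cv2.resize(im[130:260,180:480],None,fx=2.6,fy=2.6,interpolation=2))
CAM["wrist"]=(p["intrinsics"],p["eye"],R.from_quat(p["rotation"]))
for q in [(-.068,.02,.047),(-.065,.2,.06),(.02,.2,.06),(-.11,-.005,.074)]: print(q,((proj("wrist",g2w(G,q))-[180,130])*2.6).round(1))
print("side handle tip, theta 0/.1/.2",[((proj("side",g2w(G,(-.11*np.cos(t),-.005,.067+.11*np.sin(t))))-[250,130])*3.7).round(0).tolist() for t in (0,.1,.2)])
E
```

```text
clock: 14.9
eef_pos: [0.5242, 0.0992, 0.2289]
tool_rot: [0.072, 0.997, -0.001, -0.002]
ft_force: [-0.1, -0.3, -0.1]
grip_width: 0.0001
t 14.9 gauge tcp mm [-42.3  96.3 228.9] F gauge [-0.  -0.3 -0.1] w 0.0001
tool axes in gauge (cols)
 [[-1.     0.001 -0.005]
 [ 0.001  1.    -0.002]
 [ 0.005 -0.002 -1.   ]]
(-0.068, 0.02, 0.047) [[185.8  81.4]]
(-0.065, 0.2, 0.06) [[615.4  94.1]]
(0.02, 0.2, 0.06) [[595.2 281.6]]
(-0.11, -0.005, 0.074) [[ 93.4 -17.6]]
side handle tip, theta 0/.1/.2 [[[165.0, 293.0]], [[165.0, 281.0]], [[166.0, 268.0]]]
```

View pics/w9.png

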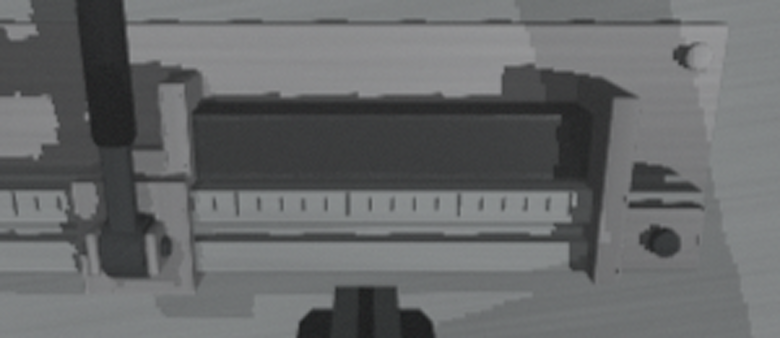

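```bash
python3 - <<'E'
from h import *
from workcell import bot
p=bot.camera("wrist");im=p["img"][:,:,::-1]
CAM["wrist"]=(p["intrinsics"],p["eye"],R.from_quat(p["rotation"]))
for q in [(-.052,.02,.038),(-.052,.2,.038),(-.022,.2,.038),(-.065,.2,.008),(-.052,.185,.038)]: print(q,((proj("wrist",g2w(G,q))-[375,140])*8).round(0))
c=cv2.resize(im[140:210,375:455],None,fx=8,fy=8,interpolation=2).astype(float)
cv2.imwrite("pics/w10.png",np.clip(c*2.5,0,255))
c=cv2.resize(im[140:210,230:310],None,fx=8,fy=8,interpolation=2).astype(float)
cv2.imwrite("pics/w11.png",np.clip(c*2,0,255))
E
```

```text
(-0.052, 0.02, 0.038) [[-964.  270.]]
(-0.052, 0.2, 0.038) [[272. 270.]]
(-0.022, 0.2, 0.038) [[253. 466.]]
(-0.065, 0.2, 0.008) [[222. 147.]]
(-0.052, 0.185, 0.038) [[169. 270.]][ WARN:0@3.428] global loadsave.cpp:1063 imwrite_ Unsupported depth image for selected encoder is fallbacked to CV_8U.
```

View pics/w10.png

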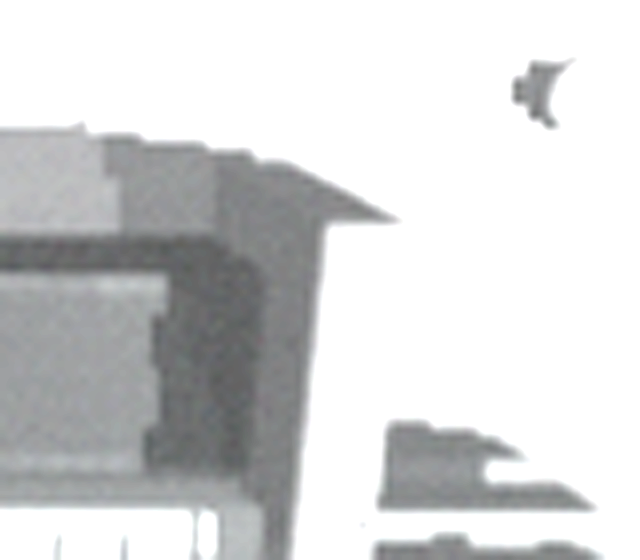

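View pics/w11.png

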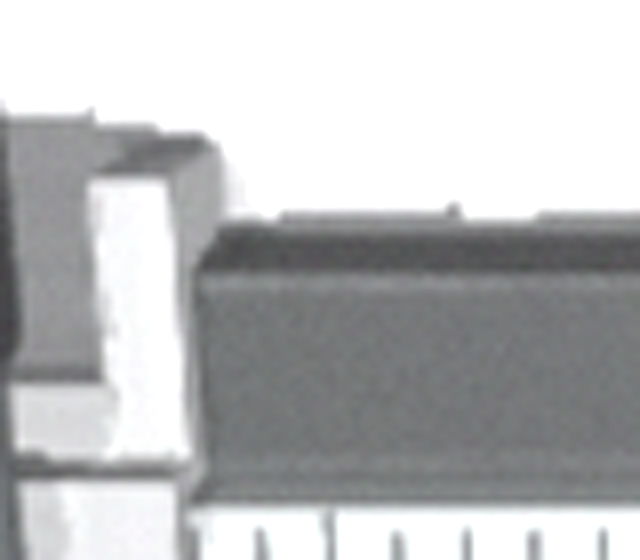

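```bash
python3 -c "
from workcell import bot
print(bot.job_done())"
```

```text
the job is handed in; nothing more can be done
None
```

The gauge is set from the dark sample tube and the stop is clamped. The job was handed in at about 15 s, with the arm clear of everything.

- **Sliding the stop:** I pushed the back of the stop plate with the closed fingertips. The resistance rose from about 4–5 N to 15 N and the stop would not go further. That was within 1 mm of the predicted snug position, a stop value of 0.200.
- **Clamping:** I then went over the lever and swung it down along its arc. It came to rest at the predicted flat height, pressing back with about 22 N at most.
- **Checks afterwards:** In the side picture the handle end was within a few pixels of where a flat lever should be. In the last close wrist pictures the tube met the stop at one end and ran up to the end plate at the other. The end plate's shadow covers that joint, so there I relied on where the tube's edge should appear in the picture and on the force reading.

I did not touch the bin, the file, the spare stock or the look-alike tubes. One early move command was refused for missing keys and moved nothing; no check failed or disagreed.

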